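Run a fingertip along the sprung gates of the notched slat

ROBOT

A 6-joint arm with a two-finger parallel gripper is mounted at the origin on the work surface. World frame = base frame: x ahead of the robot, y to its left, z up, the work surface at z = 0. Lengths are in mm, angles in rad, forces in N, time in s.
With the tool pointing down it reaches from about 400 to 825 mm from the base axis. Payload 7 kg.
Tool frame: the origin (TCP) lies midway between the tips of the shut fingers; the grasp point (between the pads) lies 19 mm behind it; z points along the fingers, y is the line along which they close (so a half turn about z gives the same grasp; the last joint's range is limited). The gripper opens to 88 mm and grips with 3 to 60 N. Pads are 19 mm wide; open, the fingers measure 130 mm over their backs; the gripper's body (78 mm by 193 mm) begins 47 mm behind the grasp point.
Start: joints at [-0.987, 0.359, 0.012, 0, -1.224, -0.288], TCP at [196.739, -645.669, 226.561] pointing down, gripper open.
Joint ranges: [-3.07, 3.07], [-1.43, 2.12], [-1.02, 1.25], [-3.03, 1.67], [-3.05, -0], [-3.03, 3.03]. Speed limits (rad/s): [2.39, 2.39, 3.01, 3.14, 3.14, 3.14].

INTERFACE

Orientations are given as a unit quaternion [x, y, z, w].
In Python, from workcell import ctrl, vision, ticket gives the robot as it stands.
- The arm moves only by the shell command python3 -m jog 'ROWS' [FORCE]. ROWS is JSON, a list that holds one entry, the list of rows, each a list of 7 numbers: the shift along the tool's x, y, z in units of 50 mm (1.0 is 50 mm), then the turn, a rotation vector about the tool's x, y, z in units of 6 degrees (1.0 is 6 degrees), then the finger opening in mm, from 0 to 87.6. In form: [[[dx, dy, dz, ax, ay, az, jaw], ...]]. A call has exactly 5 rows; each row is the pose to reach, as a shift and turn from the pose commanded when the call began, along the tool's axes at that moment; what a row does not reach only later rows make up. A row lasts 1/10 s, in which the tool goes at most 50 mm and 8.59 degrees, less where a joint would pass 70% of its speed; a pose out of reach is approached as far as the arm can. A call with a gripper value outside its range is refused whole. The fingers move at their own pace and stop on an object; FORCE is the grip in N (left out, the last holds). Time passes only in rows, so rows that repeat a pose let the fingers close, or fill a call up. It gives the time, the measured TCP pose, the force, the opening and the grip force at its end, in the units of the state.
- ctrl.read_state(): the state, without advancing time (a new reading comes with each control period).
- vision.camera(name): name is "scene" or "top" or "wrist"; returns the picture (420x560x3 uint8, red, green, blue); there is no depth.
- vision.get_calibration(name): a dict with "fx", "fy", "cx", "cy" (pixels), "world_to_cam" (4x4, takes a point from world to camera coordinates). Camera axes: x right, y down, z forward; pixel columns grow to the right and rows downward; lengths in mm; the calibration is good to about 2 mm. A picture is of the moment at which its call begins: read the wrist's pose just before it. get_calibration takes no time and is no camera call; for the wrist camera it gives the pose at the moment of the call.
- ticket.hand_in(): hands the job in; it is judged then, once.
The state is a dict: "clock": time; "joints": joint angles; "qd": joint speeds; "joint_torque": joint torques, N m; "tool_pos": TCP position; "orientation": TCP orientation; "contact_force": force on the tool from outside, world axes, zero at the start; "moment": the same for the moment, N m; "opening": finger opening in mm; "grip_force": force on a finger pad.
Only numpy, scipy, OpenCV 4.12 (cv2) and the standard library are available. Lean on these libraries where they do the work, as an engineer would, in place of code of your own. Each camera call takes 0.05 s, during which the arm holds its last target. There are 200 camera calls.

TASK

Check the sprung gates on the notched slat before it goes up on the rack: run your fingertips lightly along the row from the plain end towards the end with the hanging hole, so that each of the five gates in turn is folded well over and springs back upright behind you. Touch only, grip nothing; leave the slat without notches and everything else on the bench alone, and finish clear of it all.

Things in the scene. Friction and masses are not known exactly. Their poses are not given: they have to be found in the camera images.
- notched_slat: Plywood slat fixed flat on the bench, 280 x 80 x 18 mm, with five notches 26 mm wide, 30 mm deep in the long edge at y = -50 mm (other edge y = +30). Origin: underside, middle of the gate row; x runs along the row from the plain end (x = -120 mm) to the end with a 24 mm hanging hole (end at +160, hole at 140); z up. Five sprung steel gates stand on it at y = 0, x = -90, -45, 0, 45, 90 mm.
- blank_slat: The other slat: same size, hole, gates, origin and axes, but both long edges straight, without notches. Not part of the job.
- first_gate_top (a point): Centre of the top of the first gate (next to the plain end) of the notched slat when upright, 62 mm above the bench; fixed to the slat. A gate is a plate 26 mm wide across the row, 3 mm thick, top rolled 6 mm thick, hinged across the row 21 mm above the bench. On its plain-end side stands its stop block, 30 mm wide, from 4 to 10 mm behind the hinge line, top 28 mm above the bench.
- last_gate_top (a point): The same point on the fifth gate, nearest the hanging hole, 180 mm from the first. A fingertip moving along the row with its end 34 to 52 mm above the bench folds each gate with 1 to 3 N, slips over it and lets it spring back. Shut fingers whose closing line lies across the row fit between neighbouring gates, which are 45 mm apart.
- gate0 (a joint): Angle of gate 1 of the notched slat, counted from the plain end (rad): 0 upright against its stop, 1.5 folded flat towards the hole end; its stop block keeps it from folding the other way
- gate1 (a joint): Angle of gate 2 of the notched slat, counted from the plain end (rad): 0 upright against its stop, 1.5 folded flat towards the hole end; its stop block keeps it from folding the other way
- gate2 (a joint): Angle of gate 3 of the notched slat, counted from the plain end (rad): 0 upright against its stop, 1.5 folded flat towards the hole end; its stop block keeps it from folding the other way
- gate3 (a joint): Angle of gate 4 of the notched slat, counted from the plain end (rad): 0 upright against its stop, 1.5 folded flat towards the hole end; its stop block keeps it from folding the other way
- gate4 (a joint): Angle of gate 5 of the notched slat, counted from the plain end (rad): 0 upright against its stop, 1.5 folded flat towards the hole end; its stop block keeps it from folding the other way
- clamp_a: Bystander: stainless worm-drive clamp lying flat, 48 mm across, 15 mm high; origin at the centre of its underside
- clamp_b: Bystander: second, like stainless worm-drive clamp, 48 mm across, 15 mm high; origin at the centre of its underside
- bushing: Bystander: yellow brass hex bushing, 34 mm across, 28 mm high; origin at the centre of its underside
- grommet: Bystander: black rubber grommet, 34 mm across, 13 mm high; origin at the centre of its underside
- coupling: Bystander: orange plastic pipe coupling standing on end, 44 mm across, 58 mm high; origin at the centre of its underside
- screwdriver: Bystander: screwdriver lying on the bench; origin at the centre of its underside (handle end to -x)
- screw_jar: Bystander: closed jar, 64 mm across, 90 mm high; origin at the centre of its underside

How it is judged (in metres and radians):
On the way, in this order (a step that is already met when the one before it is completed fails the run):
1. the first gate from the plain end is folded over by more than 0.45 rad while the fingers touch the notched slat's gates, the later gates still upright (value of joint gate0 above 0.45 rad and contact force between the fingers and notched_slat above 0.1 N and value of joint each of gate1, gate2, gate3, gate4 below 0.2 rad), for 0.02 s.
2. the second gate from the plain end is folded over by more than 0.45 rad while the fingers touch the notched slat's gates, the later gates still upright (value of joint gate1 above 0.45 rad and contact force between the fingers and notched_slat above 0.1 N and value of joint each of gate2, gate3, gate4 below 0.2 rad), for 0.02 s.
3. the third gate from the plain end is folded over by more than 0.45 rad while the fingers touch the notched slat's gates, the later gates still upright (value of joint gate2 above 0.45 rad and contact force between the fingers and notched_slat above 0.1 N and value of joint each of gate3, gate4 below 0.2 rad), for 0.02 s.
4. the fourth gate from the plain end is folded over by more than 0.45 rad while the fingers touch the notched slat's gates, the later gates still upright (value of joint gate3 above 0.45 rad and contact force between the fingers and notched_slat above 0.1 N and value of joint gate4 below 0.2 rad), for 0.02 s.
5. the fifth gate from the plain end is folded over by more than 0.45 rad while the fingers touch the notched slat's gates, the later gates still upright (value of joint gate4 above 0.45 rad and contact force between the fingers and notched_slat above 0.1 N), for 0.02 s.
At the end, for the whole second after the job is handed in: All five gates of the notched slat are back upright (within 0.1 rad) after being folded in turn, and every loose thing lies within 15 mm of where it started (value of joint each of gate0, gate1, gate2, gate3, gate4 below 0.1 rad and distance of each of clamp_a, clamp_b, bushing, grommet, coupling, screwdriver, screw_jar from where it was at the start of the episode below 0.015 m); the robot touches nothing.
It fails at once if the notched slat or a gate is pressed, gripped or knocked with more than 15 N (contact force between any of the fingers, the arm and notched_slat above 15 N).
It fails at once if the slat without notches is touched (contact force between any of the fingers, the arm and blank_slat above 0.5 N).
It fails at once if a loose thing on the bench is moved more than 15 mm or lifted (distance of any of clamp_a, clamp_b, bushing, grommet, coupling, screwdriver, screw_jar from where it was at the start of the episode above 0.015 m).
It also fails if it takes over 37 s, if anything falls off the work surface, if the arm or the gripper's body presses on something with over 40 N, if the wrist force passes 120 N, or if a joint passes its speed limit or range.

## Working session

There is one attempt and no reset: what is moved stays moved. The work goes in short steps, Python scripts to look and compute and a shell command to move; the robot and the scene stay as the last step left them, time stands still between calls to the robot, and variables do not carry over. Pictures are saved under pics/ and viewed, at most 10 in all, crops included, and the job is handed in when it is done.

```bash
mkdir -p pics; ls
python3 - <<'E'
from workcell import ctrl, vision
import cv2
for n in ("top","scene"):
    im=vision.camera(n); cv2.imwrite(f"pics/{n}0.png",im[:,:,::-1])
    c=vision.get_calibration(n); print(n,c)
s=ctrl.read_state(); print(s['tool_pos'],s['orientation'],s['clock'],s['opening'])
E
```

```text
pics
top {'fx': 487.14792663608625, 'fy': 487.14792663608625, 'cx': 273.8813456962882, 'cy': 202.58084228007422, 'world_to_cam': array([[ 2.75252833e-02, -9.99252887e-01,  2.71297924e-02,
        -3.77817045e+01],
       [-9.85344872e-01, -3.16926331e-02, -1.67603880e-01,
         5.97739906e+02],
       [ 1.68338476e-01, -2.21188575e-02, -9.85481057e-01,
         1.38548962e+03],
       [ 0.00000000e+00,  0.00000000e+00,  0.00000000e+00,
         1.00000000e+00]])}
scene {'fx': 433.96470600156664, 'fy': 433.96470600156664, 'cx': 272.70022328047713, 'cy': 219.0728387139715, 'world_to_cam': array([[-8.84546955e-01,  4.65952603e-01,  2.15605087e-02,
         5.03092165e+02],
       [ 3.10268538e-01,  6.22257740e-01, -7.18699338e-01,
        -1.12873568e+02],
       [-3.48296021e-01, -6.29033764e-01, -6.94986623e-01,
         1.37280209e+03],
       [ 0.00000000e+00,  0.00000000e+00,  0.00000000e+00,
         1.00000000e+00]])}
[ 196.60534036 -645.26786606  225.70643351] [-1.47295712e-01  9.89092215e-01  7.28813053e-04 -1.78796682e-04] 0.1 87.4364951938693
```

View pics/top0.png

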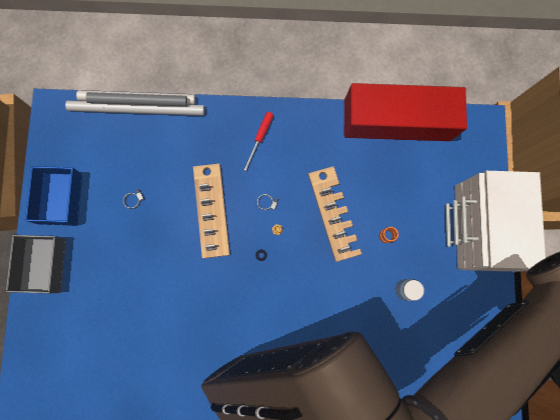

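View pics/scene0.png

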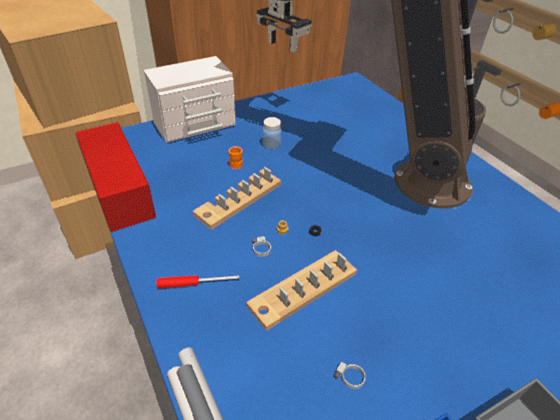

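The top view shows the notched slat on the right (px 310–360, 167–260), with the hole at (323,176) and the plain end near (347,255). The blank slat is on the left (194–229, 165–257). In the scene view the notched slat is at (195–280, 170–225), next to the orange coupling (236,157), and its hole end is at the lower left.

```bash
cat > h.py <<'E'
import numpy as np, cv2
from scipy.spatial.transform import Rotation as R
from workcell import ctrl, vision
def ray(c,uv,z):
    T=c['world_to_cam'];Rm=T[:3,:3];o=-Rm.T@T[:3,3]
    uv=np.atleast_2d(uv).astype(float)
    d=np.c_[(uv[:,0]-c['cx'])/c['fx'],(uv[:,1]-c['cy'])/c['fy'],np.ones(len(uv))]@Rm
    return o+d*((z-o[2])/d[:,2])[:,None]
def proj(c,P):
    p=np.atleast_2d(P)@c['world_to_cam'][:3,:3].T+c['world_to_cam'][:3,3]
    return np.c_[c['fx']*p[:,0]/p[:,2]+c['cx'],c['fy']*p[:,1]/p[:,2]+c['cy']]
E
python3 - <<'E'
from h import *
for n,box in(("top",(300,160,370,268)),("scene",(185,160,290,235))):
    im=cv2.imread(f"pics/{n}0.png");c=vision.get_calibration(n)
    hsv=cv2.cvtColor(im,cv2.COLOR_BGR2HSV)
    m=cv2.inRange(hsv,(8,40,110),(28,200,255))
    k=np.zeros_like(m);x0,y0,x1,y1=box;k[y0:y1,x0:x1]=m[y0:y1,x0:x1]
    cs=cv2.findContours(k,cv2.RETR_EXTERNAL,cv2.CHAIN_APPROX_NONE)[0]
    ct=max(cs,key=cv2.contourArea)[:,0]
    W=ray(c,ct,18)[:,:2].astype(np.float32)
    r=cv2.minAreaRect(W); B=cv2.boxPoints(r); print(n,len(ct),r,B.round().tolist())
    # long axis pointing +x ; y left
    e=[B[1]-B[0],B[2]-B[1]];a=max(e,key=np.linalg.norm);a=a/np.linalg.norm(a);a*=np.sign(a[0])
    b=np.array([-a[1],a[0]]);ctr=np.array(r[0]);O=ctr-20*a+10*b
    f=O-90*a;l=O+90*a;print("yaw",np.degrees(np.arctan2(a[1],a[0])),"first",f,"last",l)
    big=cv2.resize(im[y0-15:y1+15,x0-15:x1+15],None,fx=4,fy=4,interpolation=cv2.INTER_CUBIC)
    for g in range(5):
        p=(proj(c,[*(O+a*(-90+45*g)),62])[0]-[x0-15,y0-15])*4+2
        cv2.circle(big,tuple(int(v) for v in p),3,(0,0,255),-1)
    p=(proj(c,[*(O+a*140),18])[0]-[x0-15,y0-15])*4+2
    cv2.circle(big,tuple(int(v) for v in p),3,(0,255,0),-1)
    cv2.imwrite(f"pics/{n}c.png",big); 
a=cv2.imread("pics/topc.png");b=cv2.imread("pics/scenec.png")
H=max(a.shape[0],b.shape[0]);f=lambda i:cv2.copyMakeBorder(i,0,H-i.shape[0],0,0,0)
o=np.hstack([f(a),f(b)]);s=min(800/o.shape[1],600/o.shape[0]);cv2.imwrite("pics/c.png",cv2.resize(o,None,fx=s,fy=s))
E
```

```text
top 402 ((578.4716796875, -203.37139892578125), (279.247802734375, 81.50746154785156), 17.864444732666016) [[433.0, -207.0], [458.0, -285.0], [724.0, -199.0], [699.0, -122.0]]
yaw 17.864445 first [ 470.70767689 -227.59781456] last [ 642.02896595 -172.37992668]
scene 288 ((580.3665161132812, -194.57456970214844), (288.5448303222656, 93.33828735351562), 17.92719841003418) [[429.0, -195.0], [457.0, -283.0], [732.0, -195.0], [703.0, -106.0]]
yaw 17.9272 first [ 472.62910771 -218.91900587] last [ 643.88981938 -163.51349974]
```

View pics/c.png

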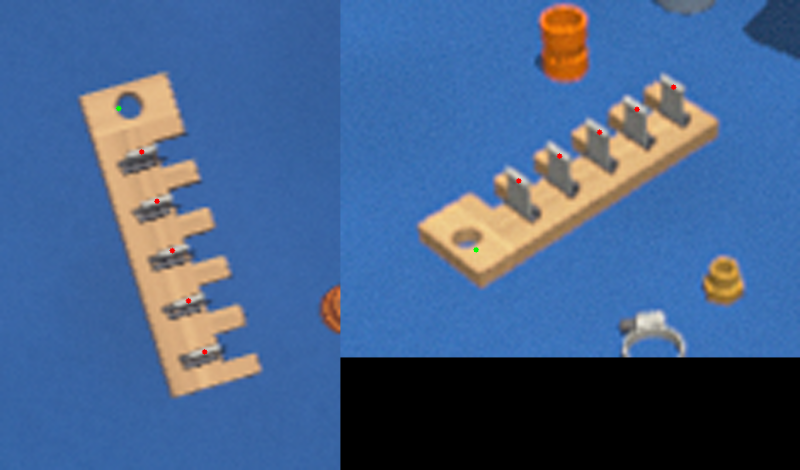

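Top-view dimensions (279 × 81.5 mm) match the slat, and the projected gate tops land on the gates. First gate is at about (471,-228), last at (642,-172), yaw 17.9°. The tool x axis already lies along the row (reversed). I'll shut the fingers and go to a point above the plain end.

```bash
python3 -m jog '[[[-0.7,0.65,0,0,0,0,0],[-1.4,1.3,0,0,0,0,0],[-2.1,1.95,0,0,0,0,0],[-2.8,2.6,0,0,0,0,0],[-3.4,3.2,0,0,0,0,0]]]'
python3 -m jog '[[[-0.7,0.65,0,0,0,0,0],[-1.4,1.3,0,0,0,0,0],[-2.1,1.95,0,0,0,0,0],[-2.8,2.6,0,0,0,0,0],[-3.48,3.18,0,0,0,0,0]]]'
python3 -m jog '[[[0,0,0.3,0,0,0,0],[0,0,0.6,0,0,0,0],[0,0,0.9,0,0,0,0],[0,0,1.0,0,0,0,0],[0,0,1.0,0,0,0,0]]]'
cat > m.py <<'E'
from h import *
import sys
s=ctrl.read_state();p=np.array(s['tool_pos']);Rt=R.from_quat(s['orientation']).as_matrix()
f=np.array([470.7,-227.6]);a=np.array([np.cos(np.radians(17.86)),np.sin(np.radians(17.86))]);b=np.array([-a[1],a[0]])
print(s['clock'],p.round(1),s['opening'],s['contact_force'],"row coords",((p[:2]-f)@a).round(1),((p[:2]-f)@b).round(1),Rt.round(3).tolist())
for t in (-38,240):
    print(t,(Rt.T@(np.r_[f+a*t,45]-p)/50).round(3))
E
python3 m.py
python3 - <<'E'
from h import *
c=vision.get_calibration("wrist");im=vision.camera("wrist")[:,:,::-1].copy()
f=np.array([470.7,-227.6]);t=np.radians(17.86);a=np.array([np.cos(t),np.sin(t)])
for g in range(5):
    q=proj(c,[*(f+a*45*g),62])[0];print(q)
    cv2.circle(im,tuple(int(v) for v in q),3,(0,0,255),-1)
cv2.imwrite("pics/w1.png",im)
E
```

```text
clock: 0.6
tool_pos: [313.3, -441.1, 226.3]
orientation: [-0.147, 0.989, 0.0, -0.0]
contact_force: [1.0, -0.5, 0.3]
opening: 53.5
grip_force: 0.0
clock: 1.1
tool_pos: [433.2, -238.2, 226.6]
orientation: [-0.147, 0.989, 0.0, 0.0]
contact_force: [1.3, -1.0, 0.6]
opening: 13.2
grip_force: 0.0
clock: 1.6
tool_pos: [432.3, -240.2, 175.9]
orientation: [-0.147, 0.989, 0.0, -0.001]
contact_force: [0.6, -0.7, 0.2]
opening: 0.6
grip_force: 0.0
1.6 [ 432.3 -240.2  175.9] 0.5864121702438678 [ 0.61580669 -0.67202857  0.20350335] row coords -40.4 -0.2 [[-0.957, -0.291, -0.002], [-0.291, 0.957, 0.0], [0.002, 0.001, -1.0]]
-38 [-5.200e-02  2.000e-03  2.618e+00]
240 [-5.612  0.091  2.61 ]
[276.9639369  252.75795307]
[277.72768606 299.6261378 ]
[278.42982702 342.71367659]
[279.07752524 382.46028605]
[279.67687649 419.2400381 ]
```

View pics/w1.png

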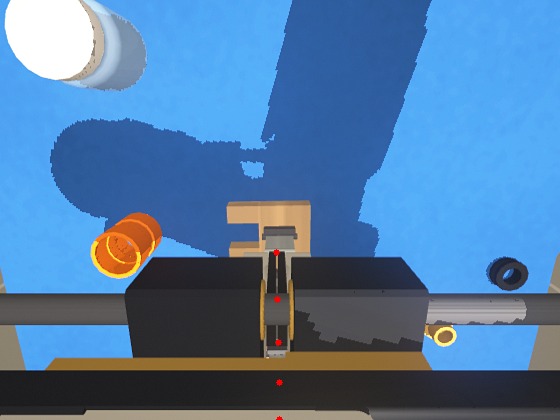

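Run:
```python
from h import *
c=vision.get_calibration("wrist");s=ctrl.read_state()
f=np.array([470.7,-227.6]);t=np.radians(17.86);a=np.array([np.cos(t),np.sin(t)]);b=np.array([-a[1],a[0]])
P=lambda x,y,z:proj(c,[*(f+a*x+b*y),z])[0].round(1)
print("plain corners z18",P(-30,30,18),P(-30,-50,18),"block back top",P(-10,15,28),P(-10,-15,28),"block front top",P(-4,0,28),"gate top",P(0,13,62),P(0,-13,62),"hinge",P(0,0,21))
T=c['world_to_cam'];print("tcp",proj(c,s['tool_pos']),"cam pos",-T[:3,:3].T@T[:3,3],"fwd",T[2,:3])
im=cv2.imread("pics/w1.png")
cv2.imwrite("pics/w1c.png",cv2.resize(im[190:370,190:370],None,fx=3.3,fy=3.3,interpolation=cv2.INTER_CUBIC))
```

```text
plain corners z18 [308.6 203.5] [224.2 204.7] block back top [293.2 227.2] [261.2 227.6] block front top [277.3 233.4] gate top [292.7 251.6] [262.2 252. ] hinge [277.4 234.8]
tcp [[275.71102747 269.82066655]] cam pos [ 357.85047202 -262.73062794  334.04273166] fwd [ 0.2753367   0.08317655 -0.95774285]
```

View pics/w1c.png

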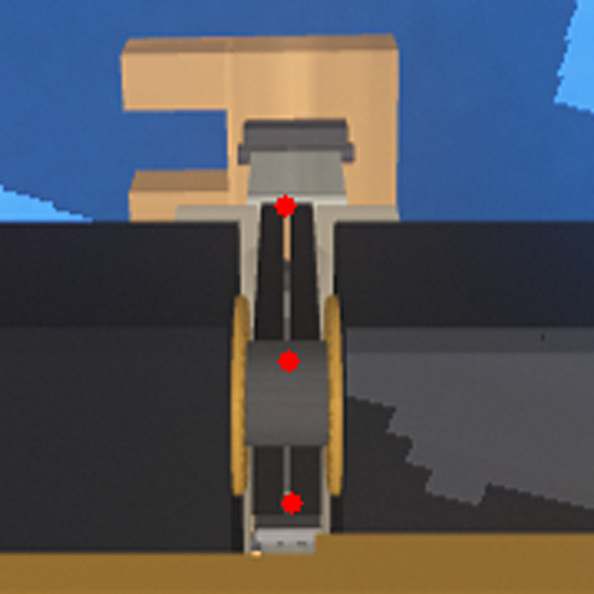

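The close view confirms the estimate. The gate's stop block appears at (263–297, 227) against a predicted 261–293, so the row lies about 2 mm further left (+y). Going down behind gate 1 with a +2 mm correction.

```bash
python3 -m jog '[[[0,0.04,0.6,0,0,0,0],[0,0.04,1.2,0,0,0,0],[0,0.04,1.8,0,0,0,0],[0,0.04,2.3,0,0,0,0],[0,0.04,2.6,0,0,0,0]]]'
python3 -m jog '[[[-0.1,0,0,0,0,0,0],[-0.22,0,0,0,0,0,0],[-0.36,0.01,0,0,0,0,0],[-0.5,0.01,0,0,0,0,0],[-0.64,0.01,0,0,0,0,0]]]'; python3 m.py
```

```text
clock: 2.15
tool_pos: [432.0, -238.5, 45.6]
orientation: [-0.147, 0.989, 0.0, -0.0]
contact_force: [0.1, 0.1, 0.2]
opening: 0.4
grip_force: 0.0
clock: 2.65
tool_pos: [463.9, -228.4, 47.4]
orientation: [-0.147, 0.989, -0.0, 0.001]
contact_force: [-0.5, 0.1, 0.7]
opening: 0.4
grip_force: 0.3
2.65 [ 463.9 -228.4   47.4] 0.3534389083181219 [-0.51775359  0.06223525  0.67923507] row coords -6.7 1.4 [[-0.956, -0.292, 0.001], [-0.292, 0.956, -0.0], [-0.001, -0.001, -1.0]]
-38 [ 0.626 -0.037  0.048]
240 [-4.934  0.05   0.055]
```

```bash
python3 -m jog '[[[-0.16,0,0.02,0,0,0,0],[-0.32,0,0.04,0,0,0,0],[-0.48,0.01,0.04,0,0,0,0],[-0.64,0.01,0.04,0,0,0,0],[-0.8,0.01,0.04,0,0,0,0]]]'; python3 m.py
python3 - <<'E'
from h import *
cv2.imwrite("pics/s2.png",cv2.resize(vision.camera("scene")[120:270,150:350,::-1],None,fx=3,fy=3,interpolation=cv2.INTER_CUBIC))
E
```

```text
clock: 3.15
tool_pos: [501.7, -216.2, 44.6]
orientation: [-0.147, 0.989, -0.0, 0.0]
contact_force: [-0.6, -0.1, 2.4]
opening: 0.2
grip_force: 0.7
3.15 [ 501.7 -216.2   44.6] 0.1871108016282201 [-0.64469495 -0.10778648  2.39924689] row coords 33.0 1.3 [[-0.957, -0.292, 0.0], [-0.292, 0.957, -0.0], [-0.0, -0.0, -1.0]]
-38 [ 1.419 -0.049 -0.009]
240 [-4.14   0.038 -0.007]
```

View pics/s2.png

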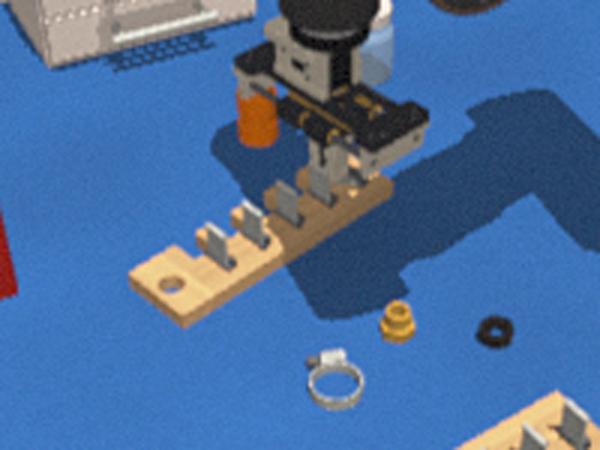

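The fingers are at gate 2 (crop px 320,180), with gate 1 folded beneath them and gates 3–5 upright. The force is 2.4 N, as expected, so I carry on.

```bash
python3 -m jog '[[[-0.16,0,0,0,0,0,0],[-0.32,0,0,0,0,0,0],[-0.48,0.01,0,0,0,0,0],[-0.64,0.01,0,0,0,0,0],[-0.8,0.01,0,0,0,0,0]]]'
python3 -m jog '[[[-0.16,0,0,0,0,0,0],[-0.32,0,0,0,0,0,0],[-0.48,0.01,0,0,0,0,0],[-0.64,0.01,0,0,0,0,0],[-0.8,0.01,0,0,0,0,0]]]'; python3 m.py
```

```text
clock: 3.7
tool_pos: [539.3, -204.0, 44.3]
orientation: [-0.147, 0.989, 0.0, -0.0]
contact_force: [-0.4, 0.4, 1.7]
opening: 0.4
grip_force: 0.5
clock: 4.2
tool_pos: [576.7, -191.9, 44.1]
orientation: [-0.147, 0.989, 0.0, -0.001]
contact_force: [-3.5, -0.6, -1.3]
opening: 0.3
grip_force: 0.7
4.2 [ 576.7 -191.9   44.1] 0.2949901335853794 [-3.48661465 -0.58327929 -1.26227564] row coords 111.8 1.5 [[-0.957, -0.291, -0.002], [-0.291, 0.957, 0.0], [0.002, 0.001, -1.0]]
-38 [ 2.995 -0.077 -0.012]
240 [-2.564  0.012 -0.022]
```

```bash
python3 -m jog '[[[-0.16,0,0,0,0,0,0],[-0.32,0,0,0,0,0,0],[-0.48,0.01,0,0,0,0,0],[-0.64,0.01,0,0,0,0,0],[-0.8,0.01,0,0,0,0,0]]]'
python3 -m jog '[[[-0.16,0,0,0,0,0,0],[-0.32,0,0,0,0,0,0],[-0.48,0.01,0,0,0,0,0],[-0.64,0.01,0,0,0,0,0],[-0.8,0.01,0,0,0,0,0]]]'
python3 -m jog '[[[-0.16,0,0,0,0,0,0],[-0.32,0,0,0,0,0,0],[-0.48,0.01,0,0,0,0,0],[-0.64,0.01,0,0,0,0,0],[-0.8,0.01,0,0,0,0,0]]]'; python3 m.py
```

```text
clock: 4.7
tool_pos: [615.7, -179.7, 44.5]
orientation: [-0.147, 0.989, 0.0, -0.0]
contact_force: [-1.2, -0.8, -0.2]
opening: 0.2
grip_force: 0.7
clock: 5.2
tool_pos: [653.8, -167.6, 44.5]
orientation: [-0.147, 0.989, 0.0, -0.0]
contact_force: [-0.7, -0.3, 0.0]
opening: 0.4
grip_force: 0.6
clock: 5.7
tool_pos: [692.6, -155.3, 44.8]
orientation: [-0.147, 0.989, -0.0, 0.001]
contact_force: [-0.6, 0.3, 0.5]
opening: 0.3
grip_force: 0.0
5.7 [ 692.6 -155.3   44.8] 0.26735899398340934 [-0.61974075  0.26021794  0.4650657 ] row coords 233.3 0.7 [[-0.957, -0.292, 0.001], [-0.292, 0.957, 0.0], [-0.001, -0.0, -1.0]]
-38 [ 5.426 -0.1   -0.01 ]
240 [-0.133 -0.013 -0.004]
```

```bash
python3 -m jog '[[[-0.16,0,0,0,0,0,0],[-0.32,0,0,0,0,0,0],[-0.4,0,-0.3,0,0,0,0],[-0.4,0,-0.8,0,0,0,0],[-0.4,0,-1.4,0,0,0,0]]]'
python3 -m jog '[[[0,0,-0.6,0,0,0,0],[0,0,-1.2,0,0,0,0],[0,0,-1.6,0,0,0,0],[0,0,-1.6,0,0,0,0],[0,0,-1.6,0,0,0,0]]]'
python3 - <<'E'
from h import *
cv2.imwrite("pics/s3.png",cv2.resize(vision.camera("scene")[120:300,130:370,::-1],None,fx=3,fy=3,interpolation=cv2.INTER_CUBIC))
E
```

```text
clock: 6.2
tool_pos: [710.2, -149.6, 113.9]
orientation: [-0.147, 0.989, 0.0, -0.001]
contact_force: [0.6, -0.2, 0.3]
opening: 0.6
grip_force: 0.0
clock: 6.7
tool_pos: [710.8, -149.6, 194.9]
orientation: [-0.147, 0.989, 0.0, 0.001]
contact_force: [0.5, -0.5, -0.1]
opening: 0.4
grip_force: 0.0
```

View pics/s3.png

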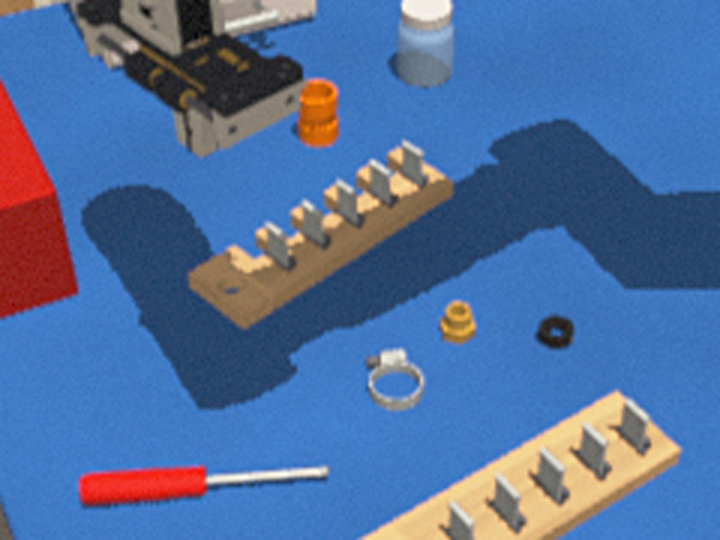

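All five gates stand upright again (crop px 277,245 to 412,163), everything else is where it was, and the arm is clear. I'm handing the job in.

```bash
python3 -c "
from workcell import ticket
print(ticket.hand_in())"
```

```text
the job is handed in; nothing more can be done
None
```

I ran the shut fingertips along all five gates of the notched slat, from the plain end to the hole end. In the last picture all five gates are upright, nothing else on the bench has visibly moved, and the arm is clear. The highest force I read was about 4 N, sampled only at the end of each move; the job was handed in at about 7 s of the 37 s allowed and returned no verdict.

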